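# Put the magnet board back in its slanted rack

## Robot

A 6-joint arm with a two-finger parallel gripper is mounted at the origin on the work surface. World frame = base frame: x ahead of the robot, y to its left, z up, the work surface at z = 0. Lengths are in m, angles in rad, forces in N, time in s.
With the tool pointing down it reaches from about 0.35 to 0.975 m from the base axis. Payload 4.9 kg.
Tool frame: the origin (TCP) lies at the very end of the fingers, on their centre line; the grasp point (between the pads) lies 19 mm behind it; z points along the fingers, y is the line along which they close (so a half turn about z gives the same grasp; the last joint's range is limited). The gripper opens to 85 mm and grips with 20 to 120 N. Pads are 22 mm wide; open, the fingers measure 114 mm over their backs; the gripper's body (76 mm by 85 mm) begins 54 mm behind the grasp point. The pads swing forward as they close: fully open they stand 13 mm farther back than shut.
Start: joints at [1.037, 0.053, 1.613, -0, 1.476, -0.119], TCP at [0.252, 0.572, 0.231] pointing down, gripper open.
Joint ranges: [-3.01, 3.01], [-1.01, 2.22], [0.06, 2.58], [-1.02, 4.17], [0.09, 2.62], [-3.14, 3.14]. Speed limits (rad/s): [2.57, 2.57, 3.14, 3.14, 3.14, 3.14].

## Interface

Orientations are given as a unit quaternion [w, x, y, z].
In Python, from plant import monitor, vision, manip gives the robot as it stands. The module is installed in compiled form; this text tells all that it offers.
- The arm moves only by the tool arm_command, never from a script. Its argument "rows" is a list of rows, each a list of 3 entries, a list of its own where there are three numbers: the finger opening in mm, from 0 to 85.4, then the shift along the world's x, y, z in units of 30 cm (1.0 is 30 cm), then the turn, a rotation vector about the world's x, y, z in units of pi/2 rad (1.0 is pi/2 rad). In form: [[claw, [x, y, z], [wx, wy, wz]], ...]. A call has 1 to 12 rows; each row is the pose to reach, as a shift and turn from the pose commanded when the call began; what a row does not reach only later rows make up. A row lasts 1/12 s, in which the tool goes at most 41.7 mm and 7.16 degrees, less where a joint would pass 70% of its speed; a pose out of reach is approached as far as the arm can. A call with a number of a shift or a turn outside -1 to 1 is refused whole. A call with a gripper value outside its range is refused whole. The fingers move at their own pace and stop on an object; the grip force is fixed at half the most. Time passes only in rows, so rows that repeat a pose let the fingers close. It gives the time, the measured TCP pose, the force, the opening and the grip force at its end, in the units of the state.
- monitor.state(): the state, without advancing time (a new reading comes with each control period).
- vision.grab_frame(name): name is "scene" or "top"; returns a dict with "color" (420x560x3 uint8, red, green, blue), "z_map" (420x560 float32, m along the optical axis (not along the pixel's ray), 0 where there is no reading), "mtx" (3x3 intrinsics, pixels), "k1" (the pictures are not rectified: a ray, as slopes to the right and down, at radius r is drawn at 1 + k1 r^2 times it, then the intrinsics apply), "R" (3x3) and "t" (3): a world point X has camera coordinates R X + t. Camera axes: x right, y down, z forward; pixel columns grow to the right and rows downward; lengths in m; the calibration is good to about 2 mm. A picture is of the moment at which its call begins.
- manip.job_done(): hands the job in; it is judged then, once.
The state is a dict: "time": time; "joint_pos": joint angles; "joint_vel": joint speeds; "joint_efforts": joint torques, N m; "tool_pos": TCP position; "tool_rot": TCP orientation; "contact_force": force on the tool from outside, world axes, zero at the start; "ft_torque": the same for the moment, N m; "gripper_width": opening from 0.0 (shut) to 1.0 (fully open); "grasp_force": force on a finger pad.
Only numpy, scipy, OpenCV 4.12 (cv2) and the standard library are available. Lean on these libraries where they do the work, as an engineer would, in place of code of your own. Each camera call takes 0.05 s, during which the arm holds its last target. There are 200 camera calls.

## Task

One of the three plywood magnet boards has been left leaning against the toy crate. Put it away in the empty slanted holder of the board rack, which may have been slid a little along its rails: slide it down the holder's slot in your grip until it is fully home, gently, never forcing, knocking or dropping it on the rack, and let go of it. Leave the other two boards, and the toys lying about, as they are.

Things in the scene. Friction and masses are not known exactly. Their poses are not given: they have to be found in the camera images.
- board: The loose board: flat plywood slab 150 wide, 140 high, 8 mm thick (0.13-0.26 kg), steel sheet on one face. It leans 22 degrees from upright, its foot on the shelf, its back on the crate's far top rim; its upper 60 mm stand free above the crate. Origin: middle of its lower edge. x: slab normal, away from the crate and upward; y along its width; z up the slab (top edge at z = 140 mm).
- board_top (a point): Middle of the board's top edge, 140 mm along the board's z from its origin. Axes as the board's.
- bay: The bay of the rack with the empty holder (any of the three). The holder slides on the rails (stiff, 20 N) and stands up to 9 mm forward or back of this frame along the rack's x: that shift is not reported; find it by touch or eye. Origin: nominal foot of the slot, on the rack's base. x: slot normal; y along the slot; z out of the slot up its slope, 18 degrees from upright, leaning to rack -x.
- bay_mouth (a point): Nominal middle of the empty slot's mouth, 62 mm up the slope from the bay's origin, axes as the bay's: level with the square tops of the holder's front (+x) teeth. Its back (-x) teeth reach 79 mm: between those heights the board's foot can be held forward over the front teeth, brought back in -x against the back teeth by touch, then slid down.
- rack: Fixed wooden rack 210 deep (x), 181 wide (y), 92 mm high: base 12 mm thick, origin on the shelf under it; holders at x = -55, 0, 55 mm on two rails along x. A holder's slot leans 18 degrees to -x, is 9.5 mm wide between teeth 15 mm thick (x), grips the board's side edges only (teeth 141 mm apart in y, groove bottoms 155 mm apart) and is open in the middle; the board's foot rests on the base.
- board_b: Another such board, same size, standing in one holder of the rack; its top edge stands 145 mm above the shelf. Origin and axes as for the loose board. Stays as it is.
- board_c: The third such board, standing in another holder of the rack. Origin and axes as for the loose board. Stays as it is.
- crate: Open wooden toy crate 110 mm deep (x), 200 mm wide (y), 70 mm high, fixed, holding wooden blocks that do not rise above its rim. Origin: centre of its underside. The loose board leans against its +x rim.
- can: Lime plastic toy watering can, 85 mm across the body, 105 mm high with a spout and a handle, standing loose. Origin: centre of its underside.
- stacker: Wooden ring stacking toy, round base 84 mm across, 100 mm high, standing loose. Origin: centre of its underside.
- fish_b: Flat painted tin fish 85 mm long, 40 mm wide, 7 mm thick, lying on the zinc top between the rack and the crate. Origin: near its middle, underside.
- fish_a: Another such tin fish, on the steel strip along the far edge. Origin: near its middle, underside.
- magnet: Horseshoe magnet 65 mm wide and 75 mm long, 14 mm thick, lying on the steel strip along the far edge. Origin: underside, in the middle of the bow.
- spanner: Steel toy spanner 140 mm long lying along the steel strip at the far edge. Origin: near its middle, underside.
Mind the look-alikes: they are no part of the job. Leave any orange or red look-alike of the board alone.

How it is judged:
On the way:
1. the board, held, is on its way down the slot of the empty holder (z of board in the frame of bay between 0.012 and 0.055 m and x of board in the frame of bay between -0.013 and 0.013 m and y of board in the frame of bay between -0.006 and 0.006 m and contact force between the fingers and board above 0.5 N), for 0.2 s.
At the end, for the whole second after the job is handed in: The board is at rest, let go, fully home in the empty holder's slot: origin under 18 mm above the shelf (13 when home), within 13 mm of the bay's centre across the slot (holder's play included), 6 mm along it, slope within 0.06 rad. The other two boards are within 10 mm of where they were (x of board in the frame of bay between -0.013 and 0.013 m and y of board in the frame of bay between -0.006 and 0.006 m and height (world z) of board below 0.018 m and angle between the z axis of board and the z axis of bay, either way round below 0.06 rad and linear speed of board below 0.01 m/s and distance of each of board_b, board_c from where it was at the start of the episode below 0.01 m); the robot touches nothing.
It fails at once if the board is pressed or knocked on the rack with more than 45 N (contact force between board and rack above 45 N or contact force between board and bay above 45 N).
It fails at once if one of the other boards is shifted by more than 10 mm (distance of any of board_b, board_c from where it was at the start of the episode above 0.01 m).
It fails at once if a toy is shifted by more than 20 mm (distance of any of magnet, fish_a, fish_b, spanner, can, stacker from where it was at the start of the episode above 0.02 m).
It also fails if it takes over 48 s, if anything falls off the work surface, if the arm or the gripper's body presses on something with over 40 N, if the wrist force passes 120 N, or if a joint passes its speed limit or range.

## Working session

There is one attempt and no reset: what is moved stays moved. The work goes in short steps, Python scripts to look and compute and a tool call to move; the robot and the scene stay as the last step left them, time stands still between calls to the robot, and variables do not carry over. Pictures are saved under pics/ and viewed, at most 10 in all, crops included, and the job is handed in when it is done.

Besides the shell and the picture viewer there is one more tool, called as a command line: name --argument value ..., lists and objects as JSON in quotes. arm_command: Moves the arm, as the interface text tells. Shifts and turns lie within -1 to 1; 1 stands for 30 cm of shift or pi/2 rad of turn. Its arguments: {"type":"object","properties":{"rows":{"type":"array"}},"required":["rows"]}

```bash
mkdir -p pics
cat > h.py <<'E'
import numpy as np, cv2
from plant import monitor, vision, manip
def grab(n):
    f=vision.grab_frame(n); np.savez('last_%s.npz'%n,**f); return f
def load(n): return dict(np.load('last_%s.npz'%n))
def cloud(f):
    K=f['mtx'];h,w=f['z_map'].shape
    v,u=np.mgrid[:h,:w]; x=rays(f,u.ravel(),v.ravel())
    z=f['z_map'].ravel(); P=np.c_[x*z[:,None],z]
    W=(P-f['t'])@f['R']; W[z==0]=np.nan
    return W.reshape(h,w,3)
def rays(f,u,v):
    pts=np.c_[u,v].astype(float).reshape(-1,1,2)
    K=f['mtx']; k=float(f['k1'])
    return cv2.undistortPoints(pts,K,np.array([k,0,0,0,0.])).reshape(-1,2)
def onplane(f,u,v,z):
    r=rays(f,u,v); d=np.c_[r,np.ones(len(r))]@f['R']; c=-f['R'].T@f['t']
    return c+d*((z-c[2])/d[:,2])[:,None]
E
python3 - <<'E'
from h import *
for n in('scene','top'):
    f=grab(n); cv2.imwrite(f'pics/{n}0.png',f['color'][:,:,::-1]); print(n,f['mtx'],f['k1'],-f['R'].T@f['t'],f['R'])
print(monitor.state())
E
```

```text
scene [[430.92046057   0.         279.87243417]
 [  0.         430.92046057 214.66523215]
 [  0.           0.           1.        ]] 0.00043423013329930597 [0.8795819  0.58693471 1.11144188] [[-8.17224589e-01  5.76319210e-01  3.72636544e-04]
 [ 4.90808233e-01  6.96308051e-01 -5.23700655e-01]
 [-3.02078218e-01 -4.27798159e-01 -8.51902274e-01]]
top [[466.31205886   0.         276.8825809 ]
 [  0.         466.31205886 212.93354747]
 [  0.           0.           1.        ]] -0.016805607731130448 [0.29450772 0.09163455 1.29136479] [[ 0.00870815 -0.99992542  0.00856302]
 [-0.98398846 -0.01009323 -0.17794618]
 [ 0.17801934 -0.00687633 -0.98400296]]
{'time': 0.1, 'joint_pos': array([ 1.03702363e+00,  5.32931529e-02,  1.61419380e+00, -4.81924078e-06,
        1.47598020e+00, -1.18957533e-01]), 'joint_vel': array([ 0.00117424, -0.00128384, -0.00111957, -0.00173277,  0.00100307,
       -0.00049647]), 'joint_efforts': array([-1.22330657e-04, -3.94902420e+01, -3.71364677e+01, -1.28550810e-04,
        3.94439703e-03, -1.96825852e-05]), 'tool_pos': array([0.25157039, 0.57150686, 0.23016235]), 'tool_rot': array([-2.98212222e-04,  2.05923420e-01,  9.78567661e-01, -8.88544786e-04]), 'contact_force': array([0.09446026, 0.72775687, 0.73251365]), 'ft_torque': array([0.01148324, 0.00404159, 0.00042213]), 'grasp_force': 0.0, 'gripper_width': 0.9975173554777665}
```

View pics/scene0.png

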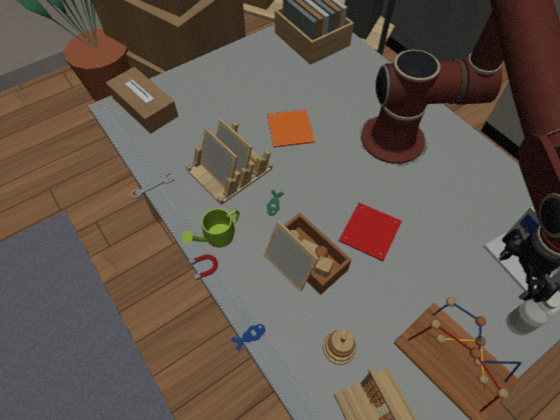

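View pics/top0.png

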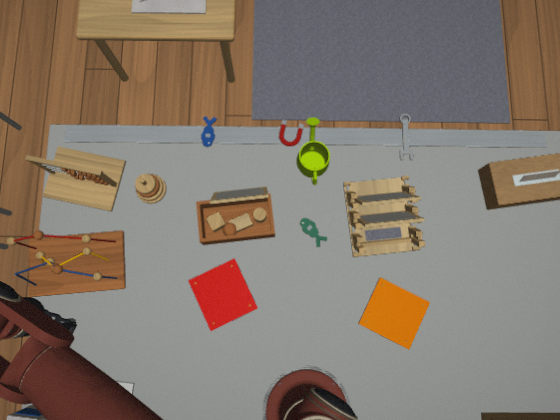

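Loose board: grey slab at scene (290,255) / top (240,195), leaning on the crate. The two other slabs, at scene (218,158) and (235,140), stand in the rack. The red (370,230) and orange (290,128) squares lie flat and are look-alikes. Next I'll confirm this in an enlarged crop and work out the geometry.

Run:
```python
from h import *
s=load('scene');t=load('top')
a=cv2.resize(s['color'][105:295,175:355],None,fx=2.2,fy=3,interpolation=cv2.INTER_CUBIC)
a=cv2.resize(s['color'][110:300,180:360],(400,422),interpolation=cv2.INTER_CUBIC)
b=cv2.resize(t['color'][165:265,335:435],(400,400),interpolation=cv2.INTER_CUBIC)
im=np.zeros((422,800,3),np.uint8); im[:,:400]=a; im[:400,400:]=b
cv2.imwrite('pics/crop1.png',im[:,:,::-1])
for n,f in(('scene',s),('top',t)):
    W=cloud(f)
    # rack area
    for name,(x0,x1,y0,y1) in dict(rack=(0.45,0.85,-.4,-.05),crate=(.4,.8,.08,.45)).items():
        m=(W[...,0]>x0)&(W[...,0]<x1)&(W[...,1]>y0)&(W[...,1]<y1)&(W[...,2]>.008)
        P=W[m]; print(n,name,len(P),np.percentile(P,[1,50,99],axis=0).round(3).tolist())
# image vs. plane table check
    print('table z',np.nanmedian(W[(W[...,2]<.03)&(W[...,2]>-.03)][:,2]))
np.set_printoptions(precision=3,suppress=True,linewidth=160)
W=cloud(t)
for u in(352,360,385,410,417):
    print(u,[tuple(np.round(W[v,u],3)) for v in range(172,262,5)])
```

```text
scene rack 4081 [[0.456, -0.298, 0.009], [0.557, -0.182, 0.064], [0.802, -0.052, 0.148]]
scene crate 4944 [[0.444, 0.098, 0.008], [0.55, 0.225, 0.053], [0.786, 0.447, 0.132]]
table z 0.001407813990842043
top rack 4825 [[0.452, -0.318, 0.008], [0.54, -0.209, 0.018], [0.802, -0.054, 0.149]]
top crate 4459 [[0.441, 0.096, 0.008], [0.535, 0.22, 0.043], [0.779, 0.445, 0.134]]
table z 0.0016849226327291147
352 [(np.float64(0.65), np.float64(-0.132), np.float64(-0.002)), (np.float64(0.633), np.float64(-0.13), np.float64(0.008)), (np.float64(0.616), np.float64(-0.128), np.float64(0.017)), (np.float64(0.602), np.float64(-0.128), np.float64(0.015)), (np.float64(0.576), np.float64(-0.119), np.float64(0.065)), (np.float64(0.561), np.float64(-0.118), np.float64(0.071)), (np.float64(0.545), np.float64(-0.116), np.float64(0.082)), (np.float64(0.531), np.float64(-0.116), np.float64(0.082)), (np.float64(0.522), np.float64(-0.119), np.float64(0.058)), (np.float64(0.508), np.float64(-0.118), np.float64(0.063)), (np.float64(0.496), np.float64(-0.12), np.float64(0.051)), (np.float64(0.487), np.float64(-0
[... 3998 characters left out ...]
0.564), np.float64(-0.315), np.float64(-0.002)), (np.float64(0.534), np.float64(-0.29), np.float64(0.078)), (np.float64(0.522), np.float64(-0.292), np.float64(0.069)), (np.float64(0.496), np.float64(-0.269), np.float64(0.14)), (np.float64(0.493), np.float64(-0.287), np.float64(0.082)), (np.float64(0.491), np.float64(-0.31), np.float64(0.004)), (np.float64(0.466), np.float64(-0.286), np.float64(0.08)), (np.float64(0.455), np.float64(-0.291), np.float64(0.063)), (np.float64(0.44), np.float64(-0.285), np.float64(0.079)), (np.float64(0.433), np.float64(-0.3), np.float64(0.028)), (np.float64(0.422), np.float64(-0.309), np.float64(-0.001)), (np.float64(0.408), np.float64(-0.308), np.float64(0.0))]
```

View pics/crop1.png

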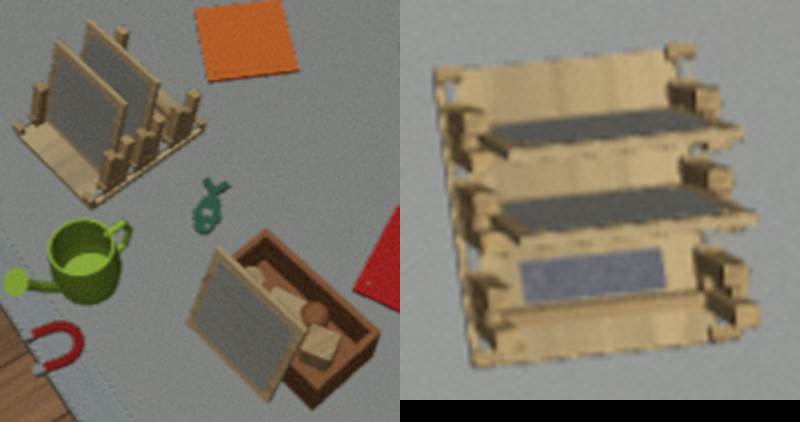

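Confirmed in the crop: the loose board (left panel, 250,325) leans on the crate, the grey boards fill the two far holders, and the empty holder is the one nearest the robot (right panel, 590,275). Next I'll triangulate the steel sheets' corners.

```bash
cat >> h.py <<'E'
def steel(f,box,smax=45,zmin=.025):
    W=cloud(f); hsv=cv2.cvtColor(f['color'],cv2.COLOR_RGB2HSV)
    m=(hsv[...,1]<smax)&(W[...,2]>zmin)&(W[...,0]>box[0])&(W[...,0]<box[1])&(W[...,1]>box[2])&(W[...,1]<box[3])
    m=cv2.morphologyEx(m.astype(np.uint8),cv2.MORPH_OPEN,np.ones((3,3)))
    n,l,st,c=cv2.connectedComponentsWithStats(m)
    return [(l==i) for i in np.argsort(-st[:,4]) if i>0 and st[i,4]>60],W
def tri(fs,uvs):
    A=[];b=[]
    for f,(u,v) in zip(fs,uvs):
        r=rays(f,[u],[v])[0]; R,t=f['R'],f['t']
        for k in(0,1): A.append(r[k]*R[2]-R[k]); b.append(t[k]-r[k]*t[2])
    x,res,_,_=np.linalg.lstsq(np.array(A),np.array(b),rcond=None); return x,np.sqrt(res)
def quad(m):
    c=max(cv2.findContours(m.astype(np.uint8),cv2.RETR_EXTERNAL,cv2.CHAIN_APPROX_NONE)[0],key=cv2.contourArea)
    h=cv2.convexHull(c); e=1
    while True:
        p=cv2.approxPolyDP(h,e,True)[:,0]
        if len(p)<=4: break
        e+=.3
    # refine: fit line to contour pts near each side
    c=c[:,0].astype(float); L=[]
    for i in range(len(p)):
        a,b=p[i].astype(float),p[(i+1)%len(p)].astype(float); d=b-a;n=np.hypot(*d); 
        if n<3: continue
        s=(c-a)@d/n/n; q=(c-a)@np.array([-d[1],d[0]])/n
        k=(s>.12)&(s<.88)&(abs(q)<2)
        if k.sum()<3: k=(abs(q)<2)&(s>-.05)&(s<1.05)
        vx,vy,x0,y0=cv2.fitLine(c[k].astype(np.float32),cv2.DIST_HUBER,0,.01,.01).ravel(); L.append((vx,vy,x0,y0))
    out=[]
    for i in range(len(L)):
        a,b=L[i-1],L[i]; M=np.array([[a[0],-b[0]],[a[1],-b[1]]]); s=np.linalg.solve(M,[b[2]-a[2],b[3]-a[3]]); out.append([a[2]+s[0]*a[0],a[3]+s[0]*a[1]])
    return np.array(out)
E
python3 - <<'E'
from h import *
np.set_printoptions(precision=3,suppress=True,linewidth=160)
for n in('scene','top'):
    f=load(n)
    for nm,b in dict(loose=(.5,.75,.1,.4),rack=(.4,.7,-.36,-.08)).items():
        ms,W=steel(f,b)
        for m in ms[:3]:
            q=quad(m); P=W[m]; c=P.mean(0); nn=np.linalg.svd(P-c)[2][2]; nn*=np.sign(nn[0])
            hsv=cv2.cvtColor(f['color'],cv2.COLOR_RGB2HSV)[m].mean(0)
            print(n,nm,m.sum(),'quad',q.round(1).tolist(),'c',c,'n',nn,'lean',np.degrees(np.arcsin(nn[2])),'yaw',np.degrees(np.arctan2(nn[1],nn[0])),hsv)
            # quad corners onto the fitted plane
            r=rays(f,q[:,0],q[:,1]); d=np.c_[r,np.ones(len(r))]@f['R']; o=-f['R'].T@f['t']
            print('   ',(o+d*(((c-o)@nn)/(d@nn))[:,None]).tolist().__repr__()[:0], o+d*(((c-o)@nn)/(d@nn))[:,None])
E
```

```text
scene loose 1130 quad [[277.70001220703125, 230.1999969482422], [309.5, 256.29998779296875], [300.29998779296875, 282.8999938964844], [268.29998779296875, 253.10000610351562]] c [0.566 0.186 0.075] n [0.919 0.115 0.377] lean 22.143787004469985 yaw 7.12037567508709 [27.427 19.451 92.233]
     [[0.558 0.122 0.113]
 [0.54  0.236 0.124]
 [0.576 0.252 0.031]
 [0.594 0.126 0.025]]
scene rack 803 quad [[206.8000030517578, 135.10000610351562], [231.60000610351562, 158.1999969482422], [225.0, 185.0], [202.10000610351562, 162.10000610351562]] c [ 0.56  -0.2    0.085] n [0.942 0.108 0.318] lean 18.56530661305769 yaw 6.562629580317599 [26.783 19.574 86.902]
     [[ 0.551 -0.26   0.134]
 [ 0.537 -0.141  0.134]
 [ 0.572 -0.141  0.029]
 [ 0.585 -0.259  0.03 ]]
scene rack 472 quad [[220.5, 124.9000015258789], [244.8000030517578, 147.1999969482422], [241.1999969482422, 173.1999969482422], [219.60000610351562, 135.39999389648438]] c [ 0.498 -0.199  0.105] n [0.945 0.104 0.309] lean 17.992775355536054 yaw 6.273782792972406 [26.888 20.148 86.14 ]
     [[ 0.496 -0.271  0.135]
 [ 0.483 -0.154  0.135]
 [ 0
[... 733 characters left out ...]
5]
 [ 0.526 -0.25   0.043]]
top rack 137 quad [[389.0, 193.5], [389.0, 198.60000610351562], [364.6000061035156, 199.6999969482422], [361.3999938964844, 196.89999389648438]] c [ 0.557 -0.178  0.093] n [0.941 0.108 0.321] lean 18.72881166503703 yaw 6.57852850727683 [24.526 21.007 87.869]
     [[ 0.576 -0.223  0.052]
 [ 0.542 -0.199  0.143]
 [ 0.544 -0.142  0.118]
 [ 0.563 -0.145  0.063]]
top rack 79 quad [[404.0, 193.0], [408.70001220703125, 197.0], [391.0, 197.0], [391.0, 193.0]] c [ 0.561 -0.236  0.098] n [0.94  0.104 0.324] lean 18.88893026949067 yaw 6.331601121963555 [26.    20.165 88.734]
     [[ 0.573 -0.258  0.071]
 [ 0.545 -0.248  0.149]
 [ 0.551 -0.21   0.12 ]
 [ 0.578 -0.229  0.047]]
```

```bash
cat >> h.py <<'E'
from scipy.spatial.transform import Rotation as Ro
def frame(yaw,lean):  # columns n,w,z (deg)
    c,s=np.cos(np.radians(yaw)),np.sin(np.radians(yaw)); a=np.radians(lean)
    n=np.array([np.cos(a)*c,np.cos(a)*s,np.sin(a)]); w=np.array([-s,c,0]); return np.c_[n,w,np.cross(n,w)]
def toolR(B): return np.c_[B[:,1],B[:,0],-B[:,2]]
def Rq(q): return Ro.from_quat(np.r_[q[1:],q[0]]).as_matrix()
def rel(p,R,st=None):
    st=st or monitor.state()
    return ((np.asarray(p)-st['tool_pos'])/.3).round(4), (Ro.from_matrix(R@Rq(st['tool_rot']).T).as_rotvec()/(np.pi/2)).round(4)
E
python3 - <<'E'
from h import *
B=frame(7.07,22.1); g=np.array([.5626,.1835,.072])+(.100-.076)*B[:,2]
print(g, g+.11*B[:,2], rel(g+.11*B[:,2],toolR(B)), 'axes',B)
E
```

```text
[0.55363927 0.18238865 0.09423669] [0.51256927 0.17729494 0.19615484] (array([ 0.87  , -1.314 , -0.1134]), array([ 0.1539, -0.207 , -0.6488])) axes [[ 0.91948379 -0.12308188 -0.37336365]
 [ 0.11403888  0.99239652 -0.04630639]
 [ 0.37622426  0.          0.92652863]]
```

arm_command --rows '[[40, [0.1, -0.1, 0.1], [0.015, -0.02, -0.065]], [40, [0.15, -0.2, 0.15], [0.03, -0.04, -0.13]], [40, [0.2, -0.3, 0.2], [0.045, -0.06, -0.195]], [40, [0.25, -0.4, 0.2], [0.06, -0.08, -0.26]], [40, [0.3, -0.5, 0.2], [0.075, -0.1, -0.325]], [40, [0.4, -0.6, 0.2], [0.09, -0.12, -0.39]], [40, [0.5, -0.7, 0.2], [0.105, -0.14, -0.455]], [40, [0.55, -0.8, 0.2], [0.12, -0.165, -0.52]], [40, [0.6, -0.9, 0.2], [0.14, -0.19, -0.59]], [40, [0.6, -0.9, 0.2], [0.1539, -0.207, -0.6488]], [40, [0.6, -0.9, 0.2], [0.1539, -0.207, -0.6488]], [40, [0.6, -0.9, 0.2], [0.1539, -0.207, -0.6488]]]'

```text
time: 1.1
tool_pos: [0.4314, 0.3019, 0.2908]
tool_rot: [0.127, 0.649, 0.736, 0.144]
contact_force: [0.2, 0.1, -0.0]
gripper_width: 0.469
grasp_force: 0.0
```

Run:
```python
from h import *
B=frame(7.07,22.1); g=np.array([.5626,.1835,.072])+(.100-.076)*B[:,2]
s=monitor.state();print(s['time'],s['tool_pos'],s['joint_pos'],s['contact_force'],s['gripper_width']); print(rel(g+.11*B[:,2],toolR(B)),rel(g,toolR(B)))
```

```text
1.1 [0.43143265 0.30188352 0.29077953] [ 0.55273357 -0.44371742  1.97807601 -0.16542166  1.25705522  0.45013431] [ 0.20267329  0.08110352 -0.04609502] 0.46892531452922664
(array([ 0.2705, -0.4153, -0.3154]), array([ 0.0004,  0.0004, -0.0015])) (array([ 0.4074, -0.3983, -0.6551]), array([ 0.0004,  0.0004, -0.0015]))
```

Move to the pre-grasp (staying high first), then down along the slab's slope.

arm_command --rows '[[40, [0.07, -0.11, 0], [0, 0, 0]], [40, [0.14, -0.22, 0], [0, 0, 0]], [40, [0.2, -0.32, -0.05], [0, 0, 0]], [40, [0.27, -0.415, -0.12], [0, 0, 0]], [40, [0.27, -0.415, -0.22], [0, 0, 0]], [40, [0.27, -0.415, -0.315], [0, 0, 0]], [40, [0.27, -0.415, -0.315], [0, 0, 0]], [40, [0.27, -0.415, -0.315], [0, 0, 0]]]'

```text
time: 1.77
tool_pos: [0.5118, 0.1779, 0.1948]
tool_rot: [0.126, 0.649, 0.736, 0.143]
contact_force: [0.4, -0.6, 0.6]
gripper_width: 0.471
grasp_force: 0.0
```

Run:
```python
from h import *
B=frame(7.07,22.1); g=np.array([.5626,.1835,.072])+(.100-.076)*B[:,2]
s=monitor.state();print(s['tool_pos']); print(rel(g,toolR(B)))
f=grab('top'); cv2.imwrite('pics/pre.png',cv2.resize(f['color'][130:280,150:350],(800,600),interpolation=2)[:,:,::-1])
```

```text
[0.51179143 0.17793231 0.19476677]
(array([ 0.1395,  0.0149, -0.3351]), array([ 0.0006, -0.0017, -0.0015]))
```

View pics/pre.png

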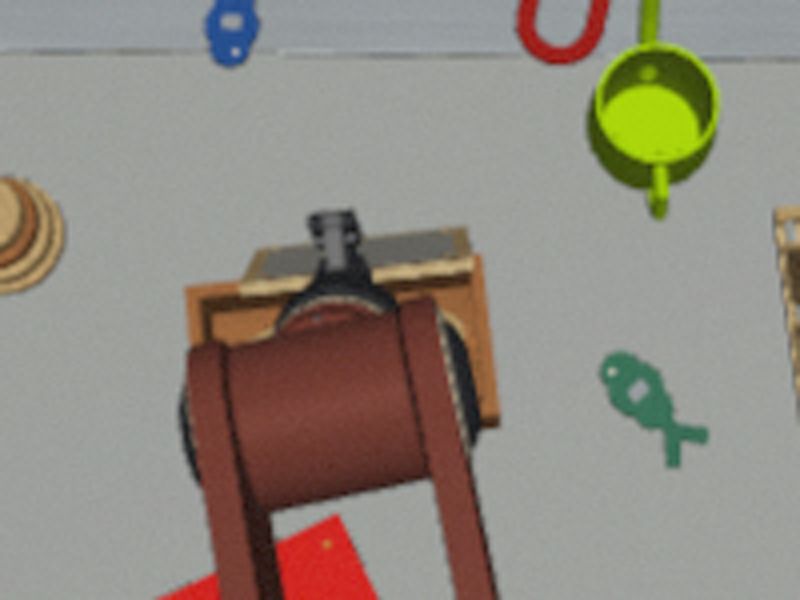

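The open hand straddles the board: the finger shows at (335,240) and the top edge runs from (240,290) to (473,262). Descending.

arm_command --rows '[[40, [0.023, 0.002, -0.056], [0, 0, 0]], [40, [0.046, 0.005, -0.112], [0, 0, 0]], [40, [0.07, 0.008, -0.168], [0, 0, 0]], [40, [0.093, 0.01, -0.224], [0, 0, 0]], [40, [0.116, 0.012, -0.28], [0, 0, 0]], [40, [0.1395, 0.015, -0.335], [0, 0, 0]], [40, [0.1395, 0.015, -0.335], [0, 0, 0]]]'

```text
time: 2.4
tool_pos: [0.5551, 0.1829, 0.0957]
tool_rot: [0.127, 0.649, 0.736, 0.144]
contact_force: [-0.7, 0.5, -0.4]
gripper_width: 0.467
grasp_force: 0.0
```

arm_command --rows '[[20, [0, 0, 0], [0, 0, 0]], [14, [0, 0, 0], [0, 0, 0]], [10, [0, 0, 0], [0, 0, 0]], [4, [0, 0, 0], [0, 0, 0]], [0, [0, 0, 0], [0, 0, 0]], [0, [0, 0, 0], [0, 0, 0]], [0, [0, 0, 0], [0, 0, 0]]]'

```text
time: 2.98
tool_pos: [0.5553, 0.1823, 0.0978]
tool_rot: [0.128, 0.65, 0.735, 0.145]
contact_force: [-4.3, 0.9, 6.7]
gripper_width: 0.081
grasp_force: 61.8
```

arm_command --rows '[[0, [0.0, 0, 0.06], [0, 0, 0]], [0, [0.0, 0, 0.16], [0, 0, 0]], [0, [0.0, 0, 0.28], [0, 0, 0]], [0, [0, 0, 0.4], [0, 0, 0]], [0, [0, 0, 0.52], [0, 0, 0]], [0, [0, 0, 0.6], [0, 0, 0]], [0, [0, 0, 0.6], [0, 0, 0]]]'

```text
time: 3.57
tool_pos: [0.5575, 0.1824, 0.2846]
tool_rot: [0.131, 0.649, 0.734, 0.149]
contact_force: [0.8, 0.8, -0.4]
gripper_width: 0.088
grasp_force: 60.4
```

```bash
cp last_scene.npz s0.npz
python3 - <<'E'
from h import *
np.set_printoptions(precision=4,suppress=True,linewidth=160)
t=grab('top'); s=dict(np.load('s0.npz')); 
yaw=6.5; B=frame(yaw,18); X=np.array([np.cos(np.radians(yaw)),np.sin(np.radians(yaw)),0]); w=B[:,1]
for nm,f in(('scene',s),('top',t)):
    W=cloud(f); P=W.reshape(-1,3)
    m=(P[:,0]>.38)&(P[:,0]<.68)&(P[:,1]>-.34)&(P[:,1]<-.08); P=P[m]
    xr,yr,z=P@X,P@w,P[:,2]
    b=(z>.006)&(z<.02)
    print(nm,'base xr',np.percentile(xr[b],[1,3,97,99]),'yr',np.percentile(yr[b],[1,3,97,99]))
    # slot-normal coordinate at foot plane height .012: u = (P-(0,0,.012)).n
    u=xr*np.cos(np.radians(18))+(z-.012)*np.sin(np.radians(18)); 
    foot=xr+(z-.012)*np.tan(np.radians(18))   # rack x at base along slope
    h=(z-.012)/np.cos(np.radians(18))
    k=(z>.035)
    for side,q in(('L',yr>-.2),('R',yr<-.33)): pass
    print(' yr hist',np.histogram(yr[k],bins=np.arange(-.37,-.15,.01)))
    for lo,hi in((-.38,-.325),(-.2,-.14)):
        kk=(z>.03)&(yr>lo)&(yr<hi); print('  side',lo,'foot hist (4mm from .40)',np.histogram(foot[kk],bins=np.arange(.38,.62,.004))[0])
    kk=(z>.03)&(yr<-.22)&(yr>-.3); print('  mid foot hist',np.histogram(foot[kk],bins=np.arange(.38,.62,.004))[0])
E
```

```text
scene base xr [0.3914 0.3967 0.5991 0.6004] yr [-0.3441 -0.3376 -0.1721 -0.1566]
 yr hist (array([  0,   6,  59, 174, 115, 112, 117, 123, 120, 123, 120, 126, 125, 132, 162, 144, 149, 179, 263, 330,   0]), array([-0.37, -0.36, -0.35, -0.34, -0.33, -0.32, -0.31, -0.3 , -0.29, -0.28, -0.27, -0.26, -0.25, -0.24, -0.23, -0.22, -0.21, -0.2 , -0.19, -0.18, -0.17,
       -0.16]))
  side -0.38 foot hist (4mm from .40) [ 0  0  0  0  0  0  0  0  1  6 12 13 16  3  0  0  0  0  0  0  0  0  0  0  0  0  0  0  4  8 45  4  0  0  0  0  0  0  0  0  0  1  7 26 60 16 21 13 42  9  1  0  0
  0  1  1  0  0  0]
  side -0.2 foot hist (4mm from .40) [ 0  0  0  0  0  0  2  0  2 15 17 18 30  9 12 10 16 12 44 21  1  0  0  0  6 13 14 21 41 35 68 25 10 18 37 18  1  0  8 16 15 20 47 44 62 13 19 16 49  8  1  0  0
  0  2  0  0  0  0]
  mid foot hist [  0   0   0   0   0   0   0   0   0   0   1   0   2   0   0   0   0   0   0   0   0   0   0   0   0   0   0   1  12  43 311  47   0   0   0   0   0   0   0
   0   0   3  11 120 473  39   0   0   0   0   0   0   0   0   0   0   0   0   0]
top base xr [0.3828 0.3923 0.5983 0
[... 327 characters left out ...]
  -0.16]))
  side -0.38 foot hist (4mm from .40) [ 0  0  0  0  0  0  1  0  1 16 19 19 34 16 12  7 15 20 19 29  1  0  0  0  2  4  0  0  2  8 30 26 16 16 20 20  1  0  1 13  2  0  4 10 36 11 15 16 20 14  1  0  0
  0  0  0  0  0  0]
  side -0.2 foot hist (4mm from .40) [ 0  0  0  0  0  0  2  0  0 10 18 15 29 12  9  9 15 12 16 24  4  0  0  0  0 14 14 19 25 26 51 15 15 13 15 21  0  0  1 13 15 15 27 27 46 12 12 15 18 11  0  0  0
  0  2  0  0  0  0]
  mid foot hist [  0   0   0   0   0   0   0   0   0   0   5  19  14   0   0   0   0   0   0   0   0   0   0   0   0   0   0   0  13  48 142 157   0   0   0   0   0   0   0
   0   0   0  22  49 201  20   0   0   0   0   0   0   0   0   0   0   0   0   0]
```

Run:
```python
from h import *
np.set_printoptions(precision=4,suppress=True,linewidth=160)
s=dict(np.load('s0.npz')); t=load('top')
for yaw in(6.5,):
  B=frame(yaw,18); X=np.array([np.cos(np.radians(yaw)),np.sin(np.radians(yaw)),0]); w=B[:,1]
  prof=[]
  for nm,f in(('scene',s),('top',t)):
    P=cloud(f).reshape(-1,3); P=P[(P[:,0]>.38)&(P[:,0]<.68)&(P[:,1]>-.37)&(P[:,1]<-.08)]
    xr,yr,z=P@X,P@w,P[:,2]; foot=xr+(z-.012)*np.tan(np.radians(18))
    k=(z>.04)&(z<.1); print(nm,'teeth yr',np.percentile(yr[k],[.3,1,3,97,99,99.7]), [ (np.percentile(yr[k&(foot>a)&(foot<b)],[1,99])) for a,b in((.405,.47),(.475,.527),(.53,.59))])
    b=(z>.05)&(yr<-.2)&(yr>-.32)
    for a,c in((.48,.53),(.53,.59)): print('  board face foot',np.median(foot[b&(foot>a)&(foot<c)]))
    for lo,hi,sd in((-.36,-.335,'R'),(-.186,-.16,'L')):
      kk=(z>.04)&(z<.093)&(yr>lo)&(yr<hi)
      print('  ',sd,[np.percentile(foot[kk&(foot>a)&(foot<c)],[2,50,98]) for a,c in((.405,.47),(.47,.53),(.53,.59))])
      # tooth tops: front teeth square tops z~.07
  # yaw check from boards' face: median foot at two ends
  st=monitor.state(); print(st['tool_pos'])
  foot0=.434*X-.2605*w+np.array([0,0,.012]); tgt=foot0+.255*B[:,2]; print(foot0,tgt,rel(tgt,toolR(B)))
```

```text
scene teeth yr [-0.3503 -0.3479 -0.343  -0.1753 -0.1745 -0.1735] [array([-0.3483, -0.1745]), array([-0.3344, -0.1746]), array([-0.3485, -0.1746])]
  board face foot 0.5021489910900161
  board face foot 0.5572738531035949
   R [array([0.4155, 0.4278, 0.4321]), array([0.4931, 0.4964, 0.5009]), array([0.549 , 0.5723, 0.5772])]
   L [array([0.417 , 0.4366, 0.4573]), array([0.4792, 0.5001, 0.5219]), array([0.5347, 0.5555, 0.5758])]
top teeth yr [-0.3499 -0.3493 -0.3475 -0.175  -0.1746 -0.1743] [array([-0.3498, -0.1745]), array([-0.3488, -0.1746]), array([-0.3491, -0.1746])]
  board face foot 0.50359097124114
  board face foot 0.5585851043729966
   R [array([0.4164, 0.4369, 0.4576]), array([0.4803, 0.5119, 0.5221]), array([0.5366, 0.5652, 0.5764])]
   L [array([0.4182, 0.4367, 0.4575]), array([0.4808, 0.4998, 0.5214]), array([0.5369, 0.5549, 0.5763])]
[0.5561 0.1821 0.2803]
[ 0.4607 -0.2097  0.012 ] [ 0.3824 -0.2186  0.2545] (array([-0.579 , -1.3359, -0.0861]), array([-0.0061,  0.0505, -0.0063]))
```

arm_command --rows '[[0, [-0.05, -0.08, 0], [0, 0, 0]], [0, [-0.1, -0.18, 0], [0, 0.01, 0]], [0, [-0.15, -0.29, 0], [0, 0.02, 0]], [0, [-0.2, -0.4, 0], [0, 0.03, 0]], [0, [-0.25, -0.51, 0], [-0.003, 0.04, -0.003]], [0, [-0.3, -0.62, 0], [-0.006, 0.05, -0.006]], [0, [-0.35, -0.73, 0], [-0.006, 0.05, -0.006]], [0, [-0.4, -0.84, 0], [-0.006, 0.05, -0.006]], [0, [-0.45, -0.92, 0], [-0.006, 0.05, -0.006]], [0, [-0.5, -0.98, 0], [-0.006, 0.05, -0.006]], [0, [-0.53, -1.0, 0], [-0.006, 0.05, -0.006]], [0, [-0.53, -1.0, 0], [-0.006, 0.05, -0.006]]]'

```text
time: 4.62
tool_pos: [0.3937, -0.1193, 0.2729]
tool_rot: [0.1, 0.66, 0.736, 0.114]
contact_force: [1.6, -0.1, -2.3]
gripper_width: 0.084
grasp_force: 60.4
```

Run:
```python
from h import *
yaw=6.5;B=frame(yaw,18); X=np.array([np.cos(np.radians(yaw)),np.sin(np.radians(yaw)),0]); w=B[:,1]
foot0=.4348*X-.2622*w+np.array([0,0,.012]); tgt=foot0+.255*B[:,2]; print(monitor.state()['tool_pos'],tgt,rel(tgt,toolR(B)))
```

```text
[ 0.39372621 -0.11933513  0.27285569] [ 0.38339413 -0.22021412  0.25451941] (array([-0.0344, -0.3363, -0.0611]), array([-0.0007, -0.0065,  0.0026]))
```

arm_command --rows '[[0, [-0.01, -0.08, -0.02], [0, -0.0065, 0.0026]], [0, [-0.02, -0.17, -0.04], [0, -0.0065, 0.0026]], [0, [-0.03, -0.26, -0.06], [0, -0.0065, 0.0026]], [0, [-0.034, -0.32, -0.06], [0, -0.0065, 0.0026]], [0, [-0.034, -0.336, -0.06], [0, -0.0065, 0.0026]], [0, [-0.034, -0.336, -0.06], [0, -0.0065, 0.0026]], [0, [-0.034, -0.336, -0.06], [0, -0.0065, 0.0026]]]'

```text
time: 5.2
tool_pos: [0.3856, -0.2178, 0.257]
tool_rot: [0.105, 0.656, 0.738, 0.119]
contact_force: [0.7, 0.2, -2.2]
gripper_width: 0.085
grasp_force: 60.4
```

```bash
cat >> h.py <<'E'
YAW=6.5
BR=frame(YAW,18); XR=np.array([np.cos(np.radians(YAW)),np.sin(np.radians(YAW)),0]); WR=BR[:,1]
def held(f,z0=.10,verbose=True):
    """held board in the image by depth: points around the tool plane"""
    st=monitor.state(); T=Rq(st['tool_rot']); p=st['tool_pos']; W=cloud(f)
    L=(W-p)@T   # x along width, y normal, z down the slab
    m=(abs(L[...,1])<.013)&(abs(L[...,0])<.095)&(L[...,2]>-.06)&(L[...,2]<.125)
    return m,L,W,T,p
E
python3 - <<'E'
from h import *
np.set_printoptions(precision=4,suppress=True,linewidth=160)
for n in('scene','top'):
    f=grab(n); m,L,W,T,p=held(f); st=monitor.state()
    P=W[m]; l=L[m]; print(n,m.sum(),'width',np.percentile(l[:,0],[.5,2,98,99.5]),'down',np.percentile(l[:,2],[.5,2,98,99.5]),'norm',np.percentile(l[:,1],[5,50,95]))
    k=(l[:,2]>.0)&(l[:,1]>0); Q=P[k]; c=Q.mean(0); nn=np.linalg.svd(Q-c)[2][2]; nn*=np.sign(nn[0]); print('  lean',np.degrees(np.arcsin(nn[2])),'yaw',np.degrees(np.arctan2(nn[1],nn[0])))
    cv2.imwrite(f'pics/{n}h.png',cv2.resize(f['color'][80:230,150:350] if n=='scene' else f['color'][150:300,280:480],(800,600),interpolation=2)[:,:,::-1])
T=Rq(st['tool_rot']);print(st['tool_pos'],'tool lean/yaw',np.degrees(np.arcsin(T[2,1])),np.degrees(np.arctan2(T[1,1],T[0,1])),T[:,0])
E
```

```text
scene 1715 width [-0.0737 -0.0715  0.0748  0.0761] down [-0.0545 -0.0447  0.1004  0.1033] norm [-0.0001  0.004   0.0073]
  lean 17.646132247467808 yaw 6.743783594188065
top 830 width [-0.0725 -0.0708  0.0762  0.0766] down [-0.0486 -0.0436  0.0985  0.1019] norm [-0.0018  0.0053  0.0065]
  lean 17.961061044795457 yaw 6.968671281701866
[ 0.3858 -0.2176  0.2578] tool lean/yaw 18.24298437409123 6.871997896190459 [-0.1195  0.9928 -0.0006]
```

View pics/sceneh.png

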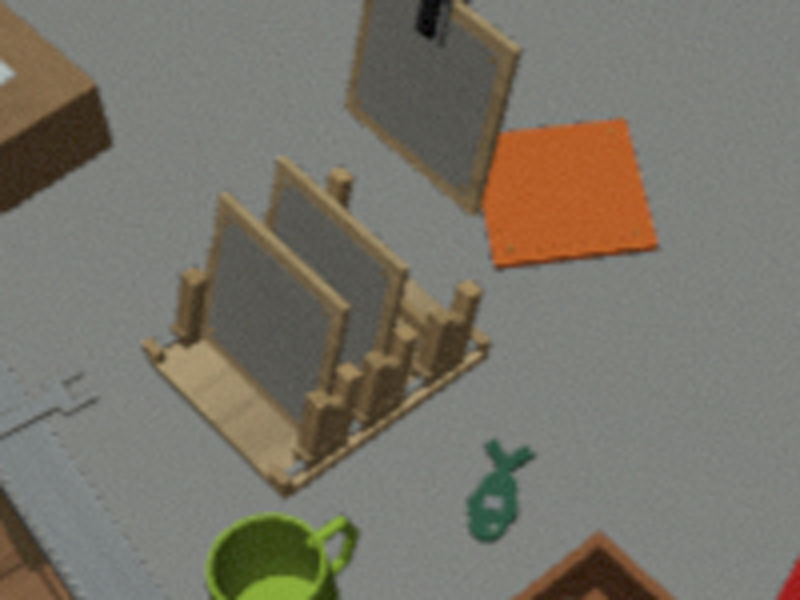

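```bash
cat >> h.py <<'E'
FOOT0=.4348*XR-.2622*WR+np.array([0,0,.012]); OFF=[.001,.0018,.1015]
def tcp(d,h,dy=0): return FOOT0+(d-OFF[0])*BR[:,0]+(dy-OFF[1])*WR+(h+OFF[2])*BR[:,2]
def where(st=None):
    st=st or monitor.state(); T=Rq(st['tool_rot'])
    q=st['tool_pos']-FOOT0; B=np.c_[T[:,1],T[:,0],-T[:,2]]
    foot=q-OFF[2]*B[:,2]+OFF[1]*B[:,1]+OFF[0]*B[:,0]
    F=BR.T@st['contact_force']
    print('t %.2f foot d,y,h mm'%st['time'],(foot@BR*1000).round(1),'F d,y,h',F.round(1),'lean %.2f yaw %.2f roll %.2f'%(np.degrees(np.arcsin(T[2,1])),np.degrees(np.arctan2(T[1,1],T[0,1])),np.degrees(T[2,0])),'grip',round(st['grasp_force'],1),'jt',st['ft_torque'].round(2))
def go(d,h,dy=0,lean=18.4,yaw=YAW):
    r=rel(tcp(d,h,dy),toolR(frame(yaw,lean))); print('go',d,h,r[0].tolist(),r[1].tolist())
E
python3 - <<'E'
from h import *
where(); go(.008,.11); go(.008,.071); print(BR/.3*.001)
E
```

```text
t 5.30 foot d,y,h mm [  5.    4.2 155.8] F d,y,h [-0.1  0.7 -1.5] lean 18.24 yaw 6.87 roll -0.03 grip 60.4 jt [0.   0.22 0.03]
go 0.008 0.11 [0.0592, -0.007, -0.1417] [0.0006, -0.0017, -0.004]
go 0.008 0.071 [0.0991, -0.0024, -0.2654] [0.0006, -0.0017, -0.004]
[[ 0.00314981 -0.00037734 -0.00102344]
 [ 0.00035888  0.00331191 -0.00011661]
 [ 0.00103006  0.          0.00317019]]
```

arm_command --rows '[[0, [0.015, -0.002, -0.03], [0, -0.0017, -0.004]], [0, [0.03, -0.005, -0.07], [0, -0.0017, -0.004]], [0, [0.045, -0.006, -0.11], [0, -0.0017, -0.004]], [0, [0.059, -0.007, -0.142], [0, -0.0017, -0.004]], [0, [0.059, -0.007, -0.142], [0, -0.0017, -0.004]], [0, [0.059, -0.007, -0.142], [0, -0.0017, -0.004]], [0, [0.059, -0.007, -0.142], [0, -0.0017, -0.004]], [0, [0.059, -0.007, -0.142], [0, -0.0017, -0.004]]]'

```text
time: 5.97
tool_pos: [0.4035, -0.2212, 0.2167]
tool_rot: [0.108, 0.658, 0.736, 0.119]
contact_force: [0.5, -0.2, -2.1]
gripper_width: 0.086
grasp_force: 60.4
```

Run:
```python
from h import *
np.set_printoptions(precision=4,suppress=True,linewidth=160)
where()
ms={}
for n in('scene','top'):
    f=grab(n); m,L,W,T,p=held(f); m&=L[...,2]<.11
    P=W[m]; l=L[m]; print(n,m.sum(),'width',np.percentile(l[:,0],[.5,2,98,99.5]),'down',np.percentile(l[:,2],[.5,2,98,99.5]),'norm',np.percentile(l[:,1],[5,50,95]))
    # in-plane tilt: foot level left vs right
    for a,b in((-.06,-.03),(.03,.06)):
        k=(l[:,0]>a)&(l[:,0]<b); print('   foot/top at',a,np.percentile(l[k,2],[1,99]))
    k=(l[:,2]>.0)&(l[:,1]>.001); Q=P[k]; c=Q.mean(0); nn=np.linalg.svd(Q-c)[2][2]; nn*=np.sign(nn[0]); print('  lean',np.degrees(np.arcsin(nn[2])),'yaw',np.degrees(np.arctan2(nn[1],nn[0])), 'mid d at base', ((c-FOOT0)@nn-.004)*1000, 'BRd',((c-FOOT0)@BR-[.004,0,0])*1000)
    if n=='top': cv2.imwrite('pics/toph.png',cv2.resize(f['color'][165:285,320:480],(800,600),interpolation=2)[:,:,::-1])
where(); go(.008,.071)
```

```text
t 5.97 foot d,y,h mm [  9.1  -1.8 111.4] F d,y,h [-0.2 -0.2 -2.1] lean 18.47 yaw 6.47 roll -0.18 grip 60.4 jt [-0.03  0.23 -0.03]
scene 1574 width [-0.0746 -0.0712  0.0748  0.0761] down [-0.0547 -0.0453  0.0996  0.1033] norm [-0.0002  0.0044  0.0077]
   foot/top at -0.06 [-0.0279  0.1021]
   foot/top at 0.03 [-0.0377  0.1011]
  lean 18.041505895390863 yaw 6.517958914076105 mid d at base 8.183696229397793 BRd [  8.0659   0.1479 162.4918]
top 720 width [-0.0729 -0.0703  0.0764  0.0767] down [-0.0505 -0.0413  0.099   0.1013] norm [-0.0011  0.0056  0.0068]
   foot/top at -0.06 [-0.0289  0.0906]
   foot/top at 0.03 [-0.0403  0.0998]
  lean 18.19645111131249 yaw 6.485699339500646 mid d at base 9.778774052097335 BRd [  9.2271  18.9287 162.2157]
t 6.07 foot d,y,h mm [  9.   -1.8 111.4] F d,y,h [-0.5  0.5 -2.3] lean 18.47 yaw 6.45 roll -0.17 grip 60.4 jt [-0.02  0.26 -0.  ]
go 0.008 0.071 [0.0403, 0.0096, -0.1282] [0.0018, 0.0009, 0.0012]
```

View pics/toph.png

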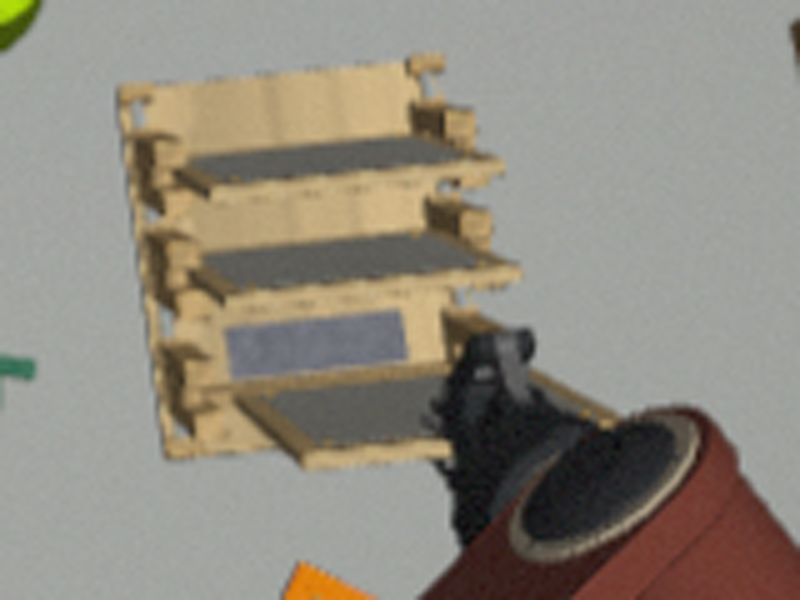

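The held board's lean (18.1°) and yaw (6.5°) match the rack boards, and it hovers just forward of the empty slot, left edge at (270,430). Lowering its foot to between the tooth heights.

arm_command --rows '[[0, [0.013, 0.003, -0.04], [0.002, 0.001, 0.001]], [0, [0.026, 0.006, -0.08], [0.002, 0.001, 0.001]], [0, [0.034, 0.009, -0.11], [0.002, 0.001, 0.001]], [0, [0.04, 0.0096, -0.128], [0.002, 0.001, 0.001]], [0, [0.04, 0.0096, -0.128], [0.002, 0.001, 0.001]], [0, [0.04, 0.0096, -0.128], [0.002, 0.001, 0.001]]]'

```text
time: 6.57
tool_pos: [0.4151, -0.2178, 0.1768]
tool_rot: [0.105, 0.658, 0.736, 0.119]
contact_force: [-0.1, -0.0, -1.6]
gripper_width: 0.084
grasp_force: 60.3
```

Run:
```python
from h import *
where(); go(.0,.071);go(-.004,.071)
```

```text
t 6.57 foot d,y,h mm [ 7.8  0.8 69.7] F d,y,h [-0.6 -0.  -1.5] lean 18.30 yaw 6.46 roll 0.14 grip 60.3 jt [-0.07  0.29 -0.06]
go 0.0 0.071 [-0.0239, -0.0046, -0.0034] [-0.0014, -0.0012, -0.0]
go -0.004 0.071 [-0.0365, -0.0061, -0.0075] [-0.0014, -0.0012, -0.0]
```

arm_command --rows '[[0, [-0.005, -0.002, 0.0], [-0.0014, 0, 0]], [0, [-0.01, -0.003, 0.0], [-0.0014, 0, 0]], [0, [-0.015, -0.0035, -0.001], [-0.0014, 0, 0]], [0, [-0.019, -0.004, -0.002], [-0.0014, 0, 0]], [0, [-0.019, -0.004, -0.002], [-0.0014, 0, 0]], [0, [-0.019, -0.004, -0.002], [-0.0014, 0, 0]]]'

```text
time: 7.07
tool_pos: [0.4095, -0.2194, 0.1769]
tool_rot: [0.106, 0.657, 0.736, 0.119]
contact_force: [-0.8, -0.1, -2.8]
gripper_width: 0.085
grasp_force: 60.3
```

```bash
python3 -c "
from h import *
where(); go(-.001,.071)"
```

```text
t 7.07 foot d,y,h mm [ 2.3 -0.4 71.6] F d,y,h [-1.7  0.  -2.4] lean 18.34 yaw 6.49 roll -0.05 grip 60.3 jt [-0.05  0.33  0.  ]
go -0.001 0.071 [-0.0081, 0.0001, -0.0048] [0.0006, -0.0006, 0.0003]
```

arm_command --rows '[[0, [-0.0016, -0.0002, -0.0005], [0, 0, 0]], [0, [-0.0032, -0.0004, -0.001], [0, 0, 0]], [0, [-0.0048, -0.0006, -0.0015], [0, 0, 0]], [0, [-0.0063, -0.0007, -0.002], [0, 0, 0]], [0, [-0.0063, -0.0007, -0.002], [0, 0, 0]]]'

```text
time: 7.48
tool_pos: [0.4077, -0.2194, 0.1761]
tool_rot: [0.106, 0.657, 0.737, 0.119]
contact_force: [0.7, 0.2, -2.0]
gripper_width: 0.082
grasp_force: 60.4
```

```bash
python3 -c "
from h import *
where(); go(-.001,.071)"
```

```text
t 7.48 foot d,y,h mm [ 0.4 -0.2 71.4] F d,y,h [ 0.1  0.1 -2.1] lean 18.34 yaw 6.51 roll -0.03 grip 60.4 jt [-0.03  0.17  0.  ]
go -0.001 0.071 [-0.0021, 0.0003, -0.0022] [0.0004, -0.0006, 0.0]
```

arm_command --rows '[[0, [-0.0016, -0.0002, -0.0005], [0, 0, 0]], [0, [-0.0032, -0.0004, -0.001], [0, 0, 0]], [0, [-0.0032, -0.0004, -0.001], [0, 0, 0]]]'

```text
time: 7.73
tool_pos: [0.4071, -0.2195, 0.1761]
tool_rot: [0.107, 0.657, 0.736, 0.119]
contact_force: [2.4, 1.1, -3.2]
gripper_width: 0.081
grasp_force: 60.1
```

```bash
python3 -c "
from h import *
where()"
```

```text
t 7.73 foot d,y,h mm [-0.  -0.3 71.6] F d,y,h [ 1.4  0.8 -3.9] lean 18.41 yaw 6.50 roll -0.04 grip 60.1 jt [ 0.04 -0.4   0.11]
```

arm_command --rows '[[0, [-0.0016, -0.0002, -0.0005], [0, 0, 0]], [0, [-0.0032, -0.0004, -0.001], [0, 0, 0]], [0, [-0.0032, -0.0004, -0.001], [0, 0, 0]]]'

```text
time: 7.98
tool_pos: [0.4065, -0.2196, 0.176]
tool_rot: [0.107, 0.657, 0.736, 0.12]
contact_force: [4.4, 0.3, -3.6]
gripper_width: 0.086
grasp_force: 59.8
```

```bash
python3 -c "
from h import *
where()"
```

```text
t 7.98 foot d,y,h mm [-0.5 -0.3 71.7] F d,y,h [ 3.1 -0.2 -4.8] lean 18.48 yaw 6.49 roll -0.04 grip 59.8 jt [ 0.17 -1.02  0.1 ]
```

arm_command --rows '[[0, [0.0025, 0.0003, 0.0008], [0, 0, 0]], [0, [0.0047, 0.0005, 0.0015], [0, 0, 0]], [0, [0.0057, 0.0006, -0.0017], [0, 0, 0]], [0, [0.0068, 0.0008, -0.0049], [0, 0, 0]], [0, [0.0078, 0.0009, -0.008], [0, 0, 0]], [0, [0.0088, 0.001, -0.0112], [0, 0, 0]], [0, [0.0098, 0.0011, -0.0144], [0, 0, 0]], [0, [0.0108, 0.0012, -0.0175], [0, 0, 0]], [0, [0.0118, 0.0013, -0.0207], [0, 0, 0]], [0, [0.0118, 0.0013, -0.0207], [0, 0, 0]]]'

```text
time: 8.82
tool_pos: [0.4094, -0.2194, 0.1692]
tool_rot: [0.106, 0.657, 0.737, 0.119]
contact_force: [3.5, 0.3, -1.4]
gripper_width: 0.084
grasp_force: 60.3
```

```bash
python3 -c "
from h import *
where()"
```

```text
t 8.82 foot d,y,h mm [-0.1 -0.4 64.4] F d,y,h [ 2.9 -0.1 -2.5] lean 18.34 yaw 6.50 roll -0.04 grip 60.3 jt [-0.09 -0.57  0.1 ]
```

arm_command --rows '[[0, [0.001, 0.0001, -0.0032], [0, 0, 0]], [0, [0.002, 0.0002, -0.0063], [0, 0, 0]], [0, [0.003, 0.0003, -0.0095], [0, 0, 0]], [0, [0.003, 0.0003, -0.0095], [0, 0, 0]]]'

```text
time: 9.15
tool_pos: [0.4103, -0.2192, 0.1664]
tool_rot: [0.106, 0.657, 0.736, 0.119]
contact_force: [2.7, 0.4, -1.3]
gripper_width: 0.081
grasp_force: 60.3
```

```bash
python3 -c "
from h import *
where()"
```

```text
t 9.15 foot d,y,h mm [-0.1 -0.3 61.4] F d,y,h [ 2.2  0.1 -2.1] lean 18.34 yaw 6.50 roll -0.04 grip 60.3 jt [-0.1  -0.63  0.01]
```

arm_command --rows '[[0, [0.0008, 0.0001, -0.002], [0, 0, 0]], [0, [0.0018, 0.0002, -0.0048], [0, 0, 0]], [0, [0.0028, 0.0003, -0.008], [0, 0, 0]], [0, [0.0028, 0.0003, -0.008], [0, 0, 0]]]'

```text
time: 9.48
tool_pos: [0.4111, -0.2191, 0.1639]
tool_rot: [0.106, 0.657, 0.737, 0.119]
contact_force: [3.8, -0.1, -0.0]
gripper_width: 0.087
grasp_force: 60.5
```

```bash
python3 -c "
from h import *
where()"
```

```text
t 9.48 foot d,y,h mm [-0.1 -0.3 58.8] F d,y,h [ 3.5 -0.5 -1.2] lean 18.34 yaw 6.50 roll -0.03 grip 60.5 jt [-0.04 -0.72  0.06]
```

arm_command --rows '[[0, [0.001, 0.0001, -0.0032], [0, 0, 0]], [0, [0.002, 0.0002, -0.0063], [0, 0, 0]], [0, [0.003, 0.0003, -0.0095], [0, 0, 0]], [0, [0.004, 0.0004, -0.0127], [0, 0, 0]], [0, [0.004, 0.0004, -0.0127], [0, 0, 0]]]'

```text
time: 9.9
tool_pos: [0.4123, -0.219, 0.1601]
tool_rot: [0.106, 0.657, 0.736, 0.119]
contact_force: [3.7, 0.2, -0.9]
gripper_width: 0.085
grasp_force: 60.4
```

```bash
python3 -c "
from h import *
where()"
```

```text
t 9.90 foot d,y,h mm [-0.1 -0.3 54.8] F d,y,h [ 3.3 -0.2 -2. ] lean 18.34 yaw 6.50 roll -0.03 grip 60.4 jt [-0.04 -0.74  0.01]
```

Below the front teeth's tops with no axial load, so it is in the slot. Sliding on down.

arm_command --rows '[[0, [0.0022, 0.0002, -0.0028], [0, 0, 0]], [0, [0.0033, 0.0003, -0.006], [0, 0, 0]], [0, [0.0043, 0.0005, -0.0092], [0, 0, 0]], [0, [0.0053, 0.0006, -0.0124], [0, 0, 0]], [0, [0.0063, 0.0007, -0.0156], [0, 0, 0]], [0, [0.0073, 0.0008, -0.0188], [0, 0, 0]], [0, [0.0083, 0.0009, -0.022], [0, 0, 0]], [0, [0.0093, 0.001, -0.0252], [0, 0, 0]], [0, [0.0103, 0.0012, -0.0283], [0, 0, 0]], [0, [0.0103, 0.0012, -0.0283], [0, 0, 0]]]'

```text
time: 10.73
tool_pos: [0.4153, -0.2186, 0.1515]
tool_rot: [0.106, 0.657, 0.737, 0.119]
contact_force: [3.2, 0.1, -1.2]
gripper_width: 0.086
grasp_force: 60.5
```

Run:
```python
from h import *
where(); f=grab('scene'); cv2.imwrite('pics/slot.png',cv2.resize(f['color'][95:215,170:330],(800,600),interpolation=2)[:,:,::-1])
```

```text
t 10.73 foot d,y,h mm [ 0.  -0.2 45.6] F d,y,h [ 2.7 -0.2 -2.1] lean 18.32 yaw 6.50 roll -0.03 grip 60.5 jt [-0.04 -0.56  0.06]
```

View pics/slot.png

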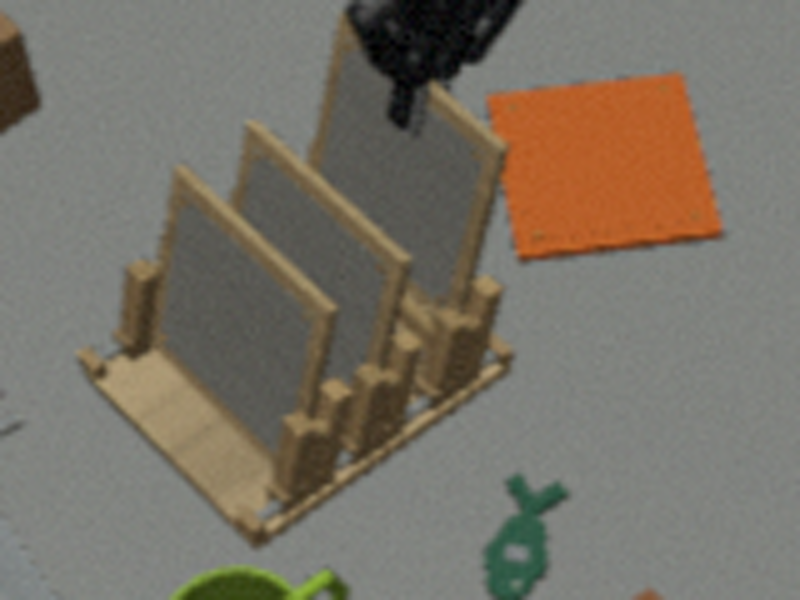

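The board's right edge sits between the front and back teeth, at (470,310). Continuing down.

arm_command --rows '[[0, [0.0015, 0.0002, -0.0048], [0, 0, 0]], [0, [0.0031, 0.0004, -0.0095], [0, 0, 0]], [0, [0.0046, 0.0005, -0.0143], [0, 0, 0]], [0, [0.0061, 0.0007, -0.019], [0, 0, 0]], [0, [0.0077, 0.0009, -0.0238], [0, 0, 0]], [0, [0.0092, 0.001, -0.0285], [0, 0, 0]], [0, [0.0107, 0.0012, -0.0333], [0, 0, 0]], [0, [0.0123, 0.0014, -0.038], [0, 0, 0]], [0, [0.0138, 0.0016, -0.0428], [0, 0, 0]], [0, [0.0154, 0.0018, -0.0475], [0, 0, 0]], [0, [0.0154, 0.0018, -0.0475], [0, 0, 0]]]'

```text
time: 11.7
tool_pos: [0.42, -0.2181, 0.1372]
tool_rot: [0.106, 0.657, 0.737, 0.119]
contact_force: [4.6, -0.3, -1.5]
gripper_width: 0.081
grasp_force: 60.3
```

```bash
python3 -c "
from h import *
where()"
```

```text
t 11.70 foot d,y,h mm [ 0.1 -0.3 30.6] F d,y,h [ 3.9 -0.8 -2.8] lean 18.33 yaw 6.50 roll -0.03 grip 60.3 jt [-0.15 -0.67 -0.  ]
```

arm_command --rows '[[0, [0.0015, 0.0002, -0.0048], [0, 0, 0]], [0, [0.0031, 0.0004, -0.0095], [0, 0, 0]], [0, [0.0046, 0.0005, -0.0143], [0, 0, 0]], [0, [0.0061, 0.0007, -0.019], [0, 0, 0]], [0, [0.0077, 0.0009, -0.0238], [0, 0, 0]], [0, [0.0092, 0.001, -0.0285], [0, 0, 0]], [0, [0.0107, 0.0012, -0.0333], [0, 0, 0]], [0, [0.0123, 0.0014, -0.038], [0, 0, 0]], [0, [0.0138, 0.0016, -0.0428], [0, 0, 0]], [0, [0.0154, 0.0018, -0.0475], [0, 0, 0]], [0, [0.0154, 0.0018, -0.0475], [0, 0, 0]]]'

```text
time: 12.62
tool_pos: [0.4246, -0.2176, 0.123]
tool_rot: [0.106, 0.657, 0.736, 0.119]
contact_force: [6.1, -1.2, -1.4]
gripper_width: 0.084
grasp_force: 60.3
```

```bash
python3 -c "
from h import *
where()"
```

```text
t 12.62 foot d,y,h mm [ 0.2 -0.3 15.7] F d,y,h [ 5.2 -1.9 -3.2] lean 18.34 yaw 6.50 roll -0.04 grip 60.3 jt [-0.09 -0.78  0.02]
```

arm_command --rows '[[0, [0.0026, 0.0003, -0.0027], [0, 0, 0]], [0, [0.0036, 0.0004, -0.0059], [0, 0, 0]], [0, [0.0046, 0.0006, -0.009], [0, 0, 0]], [0, [0.0057, 0.0007, -0.0122], [0, 0, 0]], [0, [0.0067, 0.0008, -0.0154], [0, 0, 0]], [0, [0.0077, 0.0009, -0.0186], [0, 0, 0]], [0, [0.0088, 0.001, -0.0217], [0, 0, 0]], [0, [0.0098, 0.0012, -0.0249], [0, 0, 0]], [0, [0.0108, 0.0013, -0.0281], [0, 0, 0]], [0, [0.0108, 0.0013, -0.0281], [0, 0, 0]]]'

```text
time: 13.45
tool_pos: [0.4276, -0.217, 0.1144]
tool_rot: [0.106, 0.657, 0.737, 0.119]
contact_force: [2.6, 0.3, -2.4]
gripper_width: 0.085
grasp_force: 60.4
```

```bash
python3 -c "
from h import *
where()"
```

```text
t 13.45 foot d,y,h mm [ 0.4 -0.1  6.5] F d,y,h [ 1.8  0.  -3.1] lean 18.30 yaw 6.50 roll -0.02 grip 60.4 jt [-0.08 -0.29  0.09]
```

arm_command --rows '[[0, [0.0005, 0.0001, -0.0016], [0, 0, 0]], [0, [0.001, 0.0001, -0.0032], [0, 0, 0]], [0, [0.0015, 0.0002, -0.0048], [0, 0, 0]], [0, [0.002, 0.0002, -0.0063], [0, 0, 0]], [0, [0.002, 0.0002, -0.0063], [0, 0, 0]]]'

```text
time: 13.87
tool_pos: [0.4282, -0.2171, 0.1127]
tool_rot: [0.106, 0.657, 0.737, 0.119]
contact_force: [2.5, 0.4, -1.2]
gripper_width: 0.08
grasp_force: 60.5
```

```bash
python3 -c "
from h import *
where()"
```

```text
t 13.87 foot d,y,h mm [ 0.4 -0.2  4.7] F d,y,h [ 2.1  0.1 -1.9] lean 18.31 yaw 6.50 roll -0.02 grip 60.5 jt [-0.09 -0.11  0.07]
```

Half-millimetre steps to find the base.

arm_command --rows '[[0, [0.0005, 0.0001, -0.0016], [0, 0, 0]], [0, [0.001, 0.0001, -0.0032], [0, 0, 0]], [0, [0.0015, 0.0002, -0.0048], [0, 0, 0]], [0, [0.0015, 0.0002, -0.0048], [0, 0, 0]]]'

```text
time: 14.2
tool_pos: [0.4288, -0.2172, 0.112]
tool_rot: [0.106, 0.657, 0.737, 0.118]
contact_force: [-3.0, 1.0, 4.4]
gripper_width: 0.084
grasp_force: 61.5
```

```bash
python3 -c "
from h import *
where()"
```

```text
t 14.20 foot d,y,h mm [ 0.7 -0.4  4. ] F d,y,h [-1.4  1.4  5.1] lean 18.30 yaw 6.52 roll -0.03 grip 61.5 jt [0.23 0.41 0.1 ]
```

arm_command --rows '[[0, [0.0005, 0.0001, -0.0016], [0, 0, 0]], [0, [0.001, 0.0001, -0.0032], [0, 0, 0]], [0, [0.001, 0.0001, -0.0032], [0, 0, 0]]]'

```text
time: 14.45
tool_pos: [0.4293, -0.2173, 0.112]
tool_rot: [0.106, 0.657, 0.737, 0.119]
contact_force: [-5.5, 2.2, 10.7]
gripper_width: 0.085
grasp_force: 62.2
```

```bash
python3 -c "
from h import *
where()"
```

```text
t 14.45 foot d,y,h mm [ 1.2 -0.6  3.8] F d,y,h [-1.6  2.8 11.8] lean 18.32 yaw 6.55 roll -0.05 grip 62.2 jt [0.52 0.79 0.18]
```

Axial force rises only here, and the height matches the home position (TCP to foot is 104 mm according to the grasp height). Releasing to a partial opening.

arm_command --rows '[[4, [-0.001, 0, 0.002], [0, 0, 0]], [8, [-0.001, 0, 0.002], [0, 0, 0]], [12, [-0.001, 0, 0.002], [0, 0, 0]], [16, [-0.001, 0, 0.002], [0, 0, 0]], [22, [-0.001, 0, 0.002], [0, 0, 0]], [26, [-0.001, 0, 0.002], [0, 0, 0]], [26, [-0.001, 0, 0.002], [0, 0, 0]]]'

```text
time: 15.03
tool_pos: [0.4287, -0.2169, 0.1108]
tool_rot: [0.106, 0.657, 0.737, 0.119]
contact_force: [0.3, -0.3, 0.7]
gripper_width: 0.304
grasp_force: 0.0
```

```bash
python3 -c "
from h import *
where(); print((BR[:,2]*.1/.3).round(4))"
```

```text
t 15.03 foot d,y,h mm [ 0.3 -0.   2.8] F d,y,h [ 0.4 -0.3  0.6] lean 18.31 yaw 6.50 roll -0.01 grip 0.0 jt [-0.04  0.15 -0.02]
[-0.1023 -0.0117  0.317 ]
```

Withdraw up the slope.

arm_command --rows '[[26, [-0.01, -0.001, 0.03], [0, 0, 0]], [26, [-0.03, -0.003, 0.09], [0, 0, 0]], [26, [-0.055, -0.006, 0.17], [0, 0, 0]], [26, [-0.08, -0.009, 0.25], [0, 0, 0]], [26, [-0.1, -0.012, 0.317], [0, 0, 0]], [26, [-0.12, 0.1, 0.42], [0, 0, 0]], [26, [-0.12, 0.2, 0.45], [0, 0, 0]], [26, [-0.12, 0.32, 0.45], [0, 0, 0]], [26, [-0.12, 0.45, 0.45], [0, 0, 0]], [26, [-0.12, 0.58, 0.45], [0, 0, 0]], [26, [-0.12, 0.7, 0.45], [0, 0, 0]], [26, [-0.12, 0.7, 0.45], [0, 0, 0]]]'

```text
time: 16.03
tool_pos: [0.3923, -0.0006, 0.2473]
tool_rot: [0.106, 0.653, 0.74, 0.121]
contact_force: [0.8, -0.9, 0.5]
gripper_width: 0.305
grasp_force: 0.0
```

Run:
```python
from h import *
np.set_printoptions(precision=4,suppress=True,linewidth=160)
s=monitor.state(); print(s['time'],s['tool_pos'],s['contact_force'])
for n in('scene','top'):
    f=grab(n); W=cloud(f)
    ms,_=steel(f,(.35,.7,-.36,-.08),zmin=.04)
    for m in ms[:3]:
        P=W[m]; c=P.mean(0); nn=np.linalg.svd(P-c)[2][2]; nn*=np.sign(nn[0]); q=(c-FOOT0)@BR-[.004,0,0]
        print(n,m.sum(),'d mm',q[0]*1000,'lean',np.degrees(np.arcsin(nn[2])),'yaw',np.degrees(np.arctan2(nn[1],nn[0])))
    L=(W-FOOT0)@BR
    for i,d in(('empty',0),('mid',.0607),('far',.1127)):
        k=(abs(L[...,0]-d)<.012)&(abs(L[...,1])<.085)&(L[...,2]>.1)&(L[...,2]<.2); print('  ',i,'y range',np.percentile(L[k][:,1],[1,99]),'top z',np.percentile(W[k][:,2],[50,99]), np.percentile(L[k][:,2],99))
    if n=='scene': cv2.imwrite('pics/end.png',cv2.resize(f['color'][95:215,170:330],(800,600),interpolation=2)[:,:,::-1])
```

```text
16.0333 [ 0.3923 -0.0006  0.2473] [ 0.7774 -0.9301  0.5327]
scene 729 d mm 112.76728673567793 lean 18.652944480153458 yaw 6.286677081070563
scene 536 d mm -0.38911035234169555 lean 18.280664847115187 yaw 6.347520609953606
scene 455 d mm 60.31714802399962 lean 17.955687281582893 yaw 6.648038166832343
   empty y range [-0.0752  0.0732] top z [0.1316 0.1501] 0.14428681299627427
   mid y range [-0.0742  0.073 ] top z [0.1397 0.1496] 0.12437264648184043
   far y range [-0.0742  0.074 ] top z [0.1456 0.15  ] 0.10734737728507747
top 415 d mm 1.0578347788354134 lean 18.567185458702173 yaw 6.503897572034344
top 311 d mm 61.95128585419638 lean 18.692492930856726 yaw 6.5708706600736555
top 215 d mm 114.29463449165247 lean 18.645959316090526 yaw 6.531411131699355
   empty y range [-0.0742  0.0739] top z [0.142  0.1515] 0.14577508998217945
   mid y range [-0.0723  0.0745] top z [0.1454 0.1508] 0.1257830000453167
   far y range [-0.0749  0.0732] top z [0.1468 0.1519] 0.10996637593099462
```

View pics/end.png

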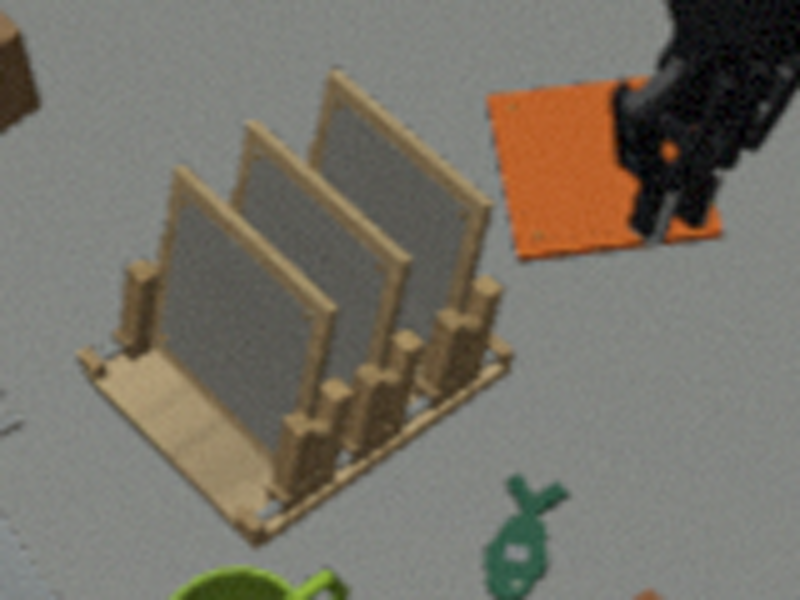

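The board's top edge, (335,75) to (490,210), is at the same height, lean and yaw as its two neighbours. It is home, and the arm is clear.

```bash
python3 -c "
from plant import manip
print(manip.job_done())"
```

```text
the job is handed in; nothing more can be done
None
```

The loose board is fully home in the empty slanted holder and let go, and the job is handed in at about 16 s; the final images show the other two boards and the toys in view where they were, but no verdict came back.

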